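# Stack ceramic trivets with a cork sheet between and slide them home under the shelf

### The arm

A 7-joint arm with a two-finger parallel gripper is mounted at the origin on the work surface. World frame = base frame: x ahead of the robot, y to its left, z up, the work surface at z = 0. Lengths are in m, angles in rad, forces in N, time in s.
With the tool pointing down it reaches from about 0.35 to 0.9 m from the base axis. Payload 7.2 kg.
Tool frame: the origin (TCP) lies where the fingers leave the gripper's body, on its centre line; the fingertips stand 80 mm ahead of it and the grasp point (between the pads) lies 61 mm ahead of it; z points along the fingers, y is the line along which they close (so a half turn about z gives the same grasp; the last joint's range is limited). The gripper opens to 88 mm and grips with 3 to 60 N. Pads are 20 mm wide; open, the fingers measure 115 mm over their backs; the gripper's body (75 mm by 178 mm) begins 61 mm behind the grasp point.
Start: joints at [-0.068, 0.411, -0.013, 1.596, 0.006, 1.134, -0.082], TCP at [0.625, -0, 0.303] pointing down, gripper open.
Joint ranges: [-2.95, 2.95], [-0.29, 1.99], [-1.47, 1.44], [0.14, 2.54], [-1.03, 4.17], [0.13, 1.85], [-2.86, 2.86]. Speed limits (rad/s): [2.39, 2.39, 3.01, 3.01, 3.14, 3.14, 3.14].

### API

Orientations are given as a unit quaternion [w, x, y, z].
In Python, from plant import readout, optics, job, spotter gives the robot as it stands.
- The arm moves only by the tool servo_tool, never from a script. Its argument "moves" is a list of rows, each an object of numbers: "x", "y", "z": the shift along the world's x, y, z in cm; "wx", "wy", "wz": the turn, a rotation vector about the world's x, y, z in rad. A call has 1 to 12 rows; each row is the pose to reach, as a shift and turn from the pose commanded when the call began; what a row does not reach only later rows make up. A row lasts 1/8 s, in which the tool goes at most 62.5 mm and 10.7 degrees, less where a joint would pass 70% of its speed; a pose out of reach is approached as far as the arm can. A call with a gripper value outside its range is refused whole. "fingers" is the closure, from 0 (fully open) to 1 (shut), set as the call begins (left out, the last holds). The fingers move at their own pace and stop on an object; "squeeze" is the grip in N (left out, the last holds). Time passes only in rows, so rows that repeat a pose let the fingers close. It gives the time, the measured TCP pose, the force, the opening and the grip force at its end, in the units of the state.
- readout.observe(): the state, without advancing time (a new reading comes with each control period).
- optics.grab_frame(name): name is "scene" or "side" or "wrist"; returns the picture (480x640x3 uint8, blue, green, red); there is no depth.
- optics.get_calibration(name): a dict with "fovy" (degrees; the focal length in pixels is half the picture's height over the tangent of half this angle, whatever the lens; pixels are square), "cx", "cy" (the principal point, pixels), "origin" and "rotation" of the camera in the world; the wrist camera has in their place "T_tool_cam" (4x4, takes a point from camera to tool coordinates, whose origin is the TCP and whose axes are the flange's). Camera axes: x right, y up, looking along -z (the intrinsics and any distortion apply to the point x, -y, -z); pixel columns grow to the right and rows downward; lengths in m; the calibration is good to about 2 mm. A picture is of the moment at which its call begins: read the wrist's pose just before it. get_calibration takes no time and is no camera call.
- job.job_done(): hands the job in; it is judged then, once.
Trained networks look in the newest picture that a camera, given by its name, has taken for a name from the list of things; names that differ only in an ending like _2 or _b are one class to them, and where a whole thing is asked for, a point or a joint stands for the part that bears it (a point fixed in the world has none). Each returns a list of dicts, best first, with "conf" (0 to 1); they miss things now and then, are a little off and sometimes report something else, mostly with a low value. They report only what shows in the picture. A call takes as long as a camera call. They do not tell look-alikes from the thing itself.
- spotter.search_frame(name, camera): "rect" ([left, top, width, height] in pixels, round what is visible of it).
- spotter.regions_of(name, camera): "pixels" (480x640 bool, what is visible of it) and "rect" ([left, top, width, height] in pixels, round what is visible of it).
- spotter.tip_of(name, camera): "pixel" ([column, row] in pixels: a listed point, or the origin of a listed thing).
The state is a dict: "clock": time; "joint_pos": joint angles; "joint_velocities": joint speeds; "tau": joint torques, N m; "position": TCP position; "ee_rot": TCP orientation; "force": force on the tool from outside, world axes, zero at the start; "moment": the same for the moment, N m; "finger_gap": finger opening in m; "grip_force": force on a finger pad.
Only numpy, scipy, OpenCV 4.12 (cv2) and the standard library are available. Lean on these libraries where they do the work, as an engineer would, in place of code of your own. Each camera call takes 0.05 s, during which the arm holds its last target. There are 200 camera calls.

### The job

Put the trivets away without chipping their glaze: lay the cork sheet squarely on the ceramic trivet in front of the low shelf, then gently set the other trivet squarely on the cork, the trivets never touching each other. Then push the finished stack along the ledge in under the shelf, square to it, until it comes up against the hidden backstop: feel for the stop with a light press, without ramming it. Leave the stack there with the trivets' ends flush, and leave the jar, the tagine base and the spoon alone.

Things in the scene. Friction and masses are not known exactly. Their poses are not given: they have to be found in the camera images.
- shelf: Low wooden shelf fixed on the ledge. Origin on the ledge under the middle of its front edge; its +x runs level in under it (the pushing direction), z up. The board covers local x 0 to 100 mm, y -100 to 100 mm, from 90 to 105 mm above the ledge, on four 15 mm posts at its corners; the opening between them is 165 mm wide and at least 72 mm high.
- stop_zone (a point): Fixed point under the shelf, at its local (70, 0, 30) mm, axes as the shelf's. Around it stands the rigid backstop: wooden block 100 mm wide, 62 mm high, flat upright face square to the shelf's x. The face stands anywhere from shelf x = 50 to 90 mm, different each time and not reported: feel for it. A stack at the stop sticks out 60 to 100 mm in front of the shelf.
- slab_low: White glazed ceramic trivet slab, 150 mm long (its x) by 56 mm wide (its y) by 20 mm thick, about 0.3 kg, loose, lying flat on the ledge in front of the shelf, roughly in line with it, long axis nearly along the shelf's x. Origin at the centre of its underside.
- slab_top: The other, identical white ceramic trivet slab (150 x 56 x 20 mm, long axis x, about 0.3 kg), lying flat on the ledge away from the shelf. Origin at the centre of its underside.
- sheet: Stiff cork separator sheet, 140 mm long (its x) by 66 mm wide (its y) by 6 mm thick, 30 g, lying flat and lengthwise on a fixed dark wooden block 110 mm long, 40 mm wide, 25 mm high, so its long edges overhang the block by about 13 mm. Origin at the centre of its underside. It is 5 mm shorter than a trivet at each end and 5 mm wider at each side.
- jar: Bystander: closed glass spice jar, 52 mm across, 85 mm high, standing on the shelf's board. Origin at the centre of its underside.
- tagine: Bystander: open terracotta tagine base, 170 mm across, 45 mm high. Origin at the centre of its underside.
- spoon: Bystander: wooden spoon, 200 mm long, lying on the ledge. Its x axis runs along the handle.
Things that resemble listed ones, but are neither listed nor needed, are in the scene too. What is meant by the shelf is not purple, and is the smaller of those in its own colour.

How it is judged:
By the outcome, as a careful person would: the job done as asked, in the order asked, and still so for the second after the job is handed in, with the robot touching nothing.
It also fails if it takes over 72 s, if anything falls off the work surface, if the arm or the gripper's body presses on something with over 40 N, if the wrist force passes 120 N, or if a joint passes its speed limit or range.

## Working session

There is one attempt and no reset: what is moved stays moved. The work goes in short steps, Python scripts to look and compute and a tool call to move; the robot and the scene stay as the last step left them, time stands still between calls to the robot, and variables do not carry over. Pictures are saved under pics/ and viewed, at most 10 in all, crops included, and the job is handed in when it is done.

Besides the shell and the picture viewer there is one more tool, called after ">>>" as a command line: name --argument value ..., lists and objects as JSON in quotes. servo_tool: Moves the arm, as the interface text tells. Its arguments: {"type":"object","properties":{"moves":{"type":"array"},"fingers":{"type":"number"},"squeeze":{"type":"number"}},"required":["moves"]}

```bash
ls; mkdir -p pics; python3 - <<'E'
from plant import readout, optics, job, spotter
import cv2, numpy as np
s=readout.observe(); print(s)
a=optics.grab_frame("scene"); b=optics.grab_frame("side")
cv2.imwrite("pics/scene.png",a); cv2.imwrite("pics/side.png",b)
for c in("scene","side","wrist"): print(c,optics.get_calibration(c))
for c in("scene","side"):
  for n in("shelf","slab_low","sheet","jar","tagine","spoon"):
    print(c,n,[(r["rect"],round(r["conf"],2)) for r in spotter.search_frame(n,c)])
print(readout.observe()["clock"])
E
```

```text
pics
{'clock': 0.0, 'joint_pos': array([-0.06820449,  0.41189218, -0.01272077,  1.59698743,  0.00557484,
        1.13430415, -0.08219079]), 'joint_velocities': array([ 1.17616538e-03, -6.95701560e-04,  7.86594307e-04, -4.46038276e-04,
       -6.85780749e-04,  9.16027466e-04, -4.31490639e-05]), 'tau': array([-2.92756195e-04, -5.87956166e+01,  6.41712137e-01, -2.91074431e+01,
       -5.37758670e-02,  1.83686998e-02,  1.53371734e-04]), 'position': array([ 6.24643517e-01, -1.75589510e-05,  3.01836910e-01]), 'ee_rot': array([-5.19707671e-04,  7.07094046e-01,  7.07119088e-01, -5.78942170e-04]), 'force': array([-0.51490246,  0.37326114,  0.37622151]), 'moment': array([-0.04441375,  0.04399984, -0.0467669 ]), 'grip_force': 0.0, 'finger_gap': 0.0876069711149031}
scene {'fovy': 45.40323708740407, 'cx': 320.3826797710568, 'cy': 237.1082957331637, 'origin': array([ 1.58937974, -0.19333923,  0.81969821]), 'rotation': array([0.66716123, 0.33851332, 0.30534766, 0.58912428])}
side {'fovy': 53.77787626296744, 'cx': 325.7774269520743, 'cy': 241.47732282059712, 'origin': array([ 0.04657455, -0.92897075
[... 711 characters left out ...]
sheet [([386.7, 212.3, 33.7, 37.4], 0.75)]
scene jar [([488.5, 258.3, 34.1, 57.9], 0.72), ([190.8, 196.7, 26.6, 44.3], 0.68)]
scene tagine [([350.8, 277.4, 88.9, 66.3], 0.71)]
scene spoon [([491.4, 256.0, 29.2, 57.9], 0.66), ([387.5, 212.4, 33.1, 37.0], 0.21)]
side shelf [([409.9, 249.6, 91.3, 78.9], 0.87), ([400.7, 311.9, 193.2, 137.4], 0.79), ([315.1, 273.5, 107.9, 91.8], 0.71)]
side slab_low [([313.8, 277.1, 108.2, 90.1], 0.38)]
side sheet [([221.5, 240.2, 56.9, 18.9], 0.6), ([176.7, 222.1, 53.5, 17.7], 0.24)]
side jar [([361.2, 257.9, 28.1, 46.3], 0.59)]
side tagine [([321.2, 220.2, 60.8, 33.9], 0.93)]
side spoon [([251.9, 207.5, 61.1, 16.3], 0.77), ([222.0, 239.3, 55.8, 19.7], 0.4)]
0.7
```

View pics/scene.png

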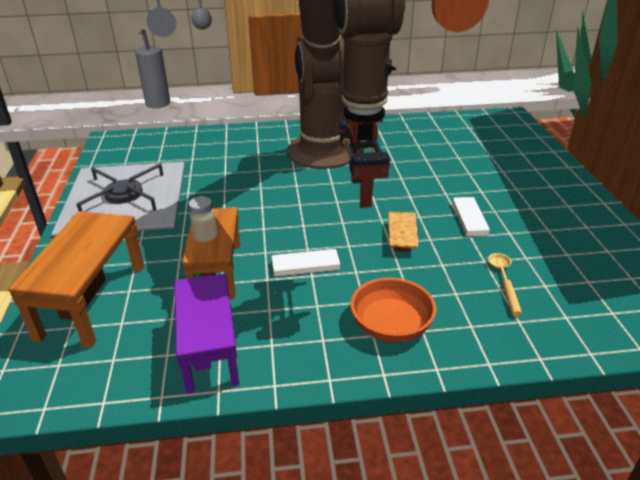

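View pics/side.png

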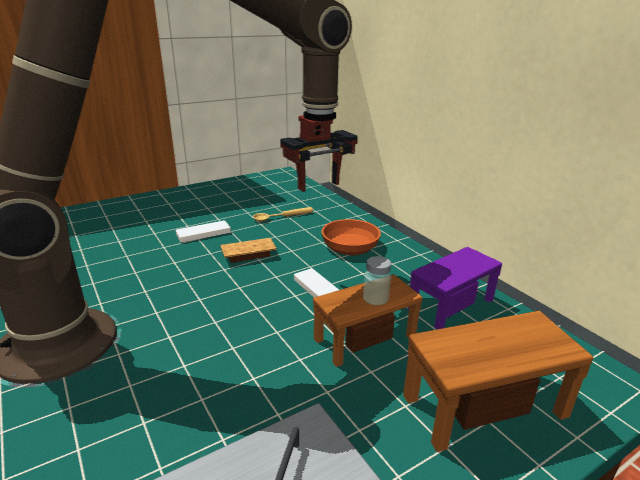

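The smaller orange shelf, with the jar on it, is at scene (213,250). `slab_low` is at (305,262), the sheet on its block at (403,228), `slab_top` at (470,216), the tagine at (393,308) and the spoon at (505,285). The shelf opens toward +y, so the push runs roughly along -y.

```bash
cat > h.py <<'E'
from plant import readout, optics, job, spotter
import cv2, numpy as np
from scipy.spatial.transform import Rotation as R
def q2R(q): return R.from_quat([q[1],q[2],q[3],q[0]]).as_matrix()
def cam(name, st=None):
    c=optics.get_calibration(name); f=240/np.tan(np.radians(c["fovy"])/2)
    if name=="wrist":
        st=st or readout.observe(); T=np.eye(4); T[:3,:3]=q2R(st["ee_rot"]); T[:3,3]=st["position"]
        T=T@c["T_tool_cam"]; M,o=T[:3,:3],T[:3,3]
    else:
        r=np.array(c["rotation"]); M=q2R(r) if r.size==4 else r; o=np.array(c["origin"])
    return f,c["cx"],c["cy"],M,o
def onplane(C,px,z):
    f,cx,cy,M,o=C; px=np.atleast_2d(px).astype(float)
    d=np.c_[(px[:,0]-cx)/f,-(px[:,1]-cy)/f,-np.ones(len(px))]@M.T
    return o+d*((z-o[2])/d[:,2])[:,None]
def proj(C,P):
    f,cx,cy,M,o=C; p=(np.atleast_2d(P)-o)@M
    return np.c_[cx-f*p[:,0]/p[:,2], cy+f*p[:,1]/p[:,2]]
def corners(x,y,yaw,L,W,z):
    c,s=np.cos(yaw),np.sin(yaw); q=np.array([[1,1],[1,-1],[-1,-1],[-1,1]])*[L/2,W/2]
    return np.c_[q@np.array([[c,s],[-s,c]])+[x,y],np.full(4,z)]
E
python3 - <<'E'
from h import *
cs=cam("scene"); cd=cam("side")
def p(n,C,px,z): print(n,onplane(C,px,z)[:,:2].round(3).tolist())
p("low scene",cs,[[305,262]],.02); p("top scene",cs,[[470,214]],.02); p("sheet scene",cs,[[403,228]],.03)
p("top side",cd,[[203,231]],.02); p("sheet side",cd,[[249,247]],.03)
p("board sc (238,210)(235,262)(186,265)(190,214)",cs,[[238,210],[235,262],[186,265]],.105)
p("board sd ",cd,[[315,297],[386,281],[420,301],[342,324]],.105)
p("tag",cs,[[393,300]],.04);p("tag",cd,[[351,235]],.04)
p("purple",cs,[[228,278],[176,285],[236,345]],.105)
E
```

```text
low scene [[0.577, -0.113]]
top scene [[0.437, 0.318]]
sheet scene [[0.489, 0.132]]
top side [[0.421, 0.304]]
sheet side [[0.488, 0.129]]
board sc (238,210)(235,262)(186,265)(190,214) [[0.473, -0.255], [0.666, -0.262], [0.663, -0.359]]
board sd  [[0.461, -0.259], [0.621, -0.285], [0.633, -0.378], [0.458, -0.359]]
tag [[0.748, 0.048]]
tag [[0.758, 0.033]]
purple [[0.715, -0.275], [0.723, -0.374], [0.895, -0.26]]
```

>>> servo_tool --moves '[{"y": -3, "x": 1, "z": 3}, {"y": -6, "x": 1, "z": 6}, {"y": -6, "x": 1, "z": 8}]'

```text
invalid input
```

>>> servo_tool --moves '[{"x": 1, "y": -3, "z": 3, "wx": 0, "wy": 0, "wz": 0}, {"x": 1, "y": -6, "z": 6, "wx": 0, "wy": 0, "wz": 0}, {"x": 1, "y": -6, "z": 8, "wx": 0, "wy": 0, "wz": 0}]' --fingers 0 --squeeze 20

```text
clock: 1.08
position: [0.6351, -0.0636, 0.3842]
ee_rot: [0.001, 0.709, 0.705, -0.0]
force: [0.8, -0.5, -0.4]
finger_gap: 0.088
grip_force: 0.0
```

```bash
python3 - <<'E'
from h import *
s=readout.observe(); a=optics.grab_frame("wrist"); cv2.imwrite("pics/w1.png",a); np.save("w1.npy",[*s["position"],*s["ee_rot"]])
E
```

```text
(no output)
```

View pics/w1.png

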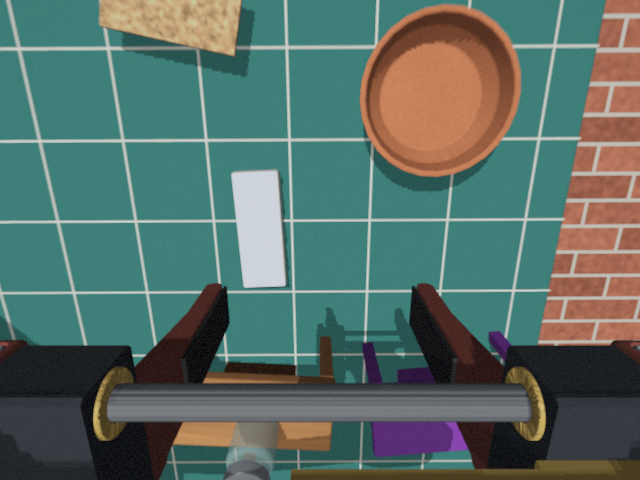

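The wrist view shows `slab_low` centred at (260,228), tilted a few degrees. The shelf's front edge runs along row ~376, columns ~200–332, the tagine is at (440,92) and the sheet's near end is at (170,25).

```bash
cat >> h.py <<'E'
def wcam(v): return cam("wrist",dict(position=v[:3],ee_rot=v[3:]))
def whites(C,img,z,amin=500,thr=150):
    hsv=cv2.cvtColor(img,cv2.COLOR_BGR2HSV); m=((hsv[...,1]<45)&(hsv[...,2]>thr)).astype(np.uint8)
    m=cv2.morphologyEx(m,cv2.MORPH_OPEN,np.ones((5,5)))
    return rects(C,m,z,amin)
def rects(C,m,z,amin=500):
    out=[]
    for c in cv2.findContours(m.astype(np.uint8),cv2.RETR_EXTERNAL,cv2.CHAIN_APPROX_NONE)[0]:
        if cv2.contourArea(c)<amin: continue
        P=onplane(C,c[:,0],z)[:,:2]*1000
        (x,y),(w,h),a=cv2.minAreaRect(P.astype(np.float32))
        if w<h: w,h,a=h,w,a+90
        a=(a+90)%180-90
        out.append((round(x,1),round(y,1),round(w,1),round(h,1),round(a,2)))
    return out
E
python3 - <<'E'
from h import *
v=np.load("w1.npy"); C=wcam(v); a=cv2.imread("pics/w1.png")
print("white",whites(C,a,.02))
s=cv2.imread("pics/scene.png")
print("scene whites",[r for r in whites(cam("scene"),s[:],.02,200,190)])
A=cv2.resize(a[320:460,170:350],None,fx=4,fy=4,interpolation=cv2.INTER_CUBIC)
B=cv2.resize(s[195:305,160:250],None,fx=5,fy=5,interpolation=cv2.INTER_CUBIC)
o=np.zeros((560,800,3),np.uint8); A=cv2.resize(a[330:460,200:340],(400,371)); o[:371,:400]=A; o[:489,400:]=cv2.resize(B,(400,489)); cv2.imwrite("pics/c1.png",o)
E
```

```text
white [(561.5, -110.2, 150.9, 56.1, -87.96)]
scene whites [(566.7, -111.7, 148.5, 61.0, -88.38), (293.8, -562.0, 124.5, 48.2, 70.48), (431.7, 320.3, 153.0, 55.5, -4.34), (218.3, -679.0, 309.2, 62.5, 0.03), (92.9, -592.0, 101.8, 63.9, 82.28), (179.9, -470.3, 241.1, 95.9, 0.39), (-419.2, -848.8, 367.4, 61.7, -89.81), (-344.4, 612.4, 741.1, 239.3, -87.73)]
```

View pics/c1.png

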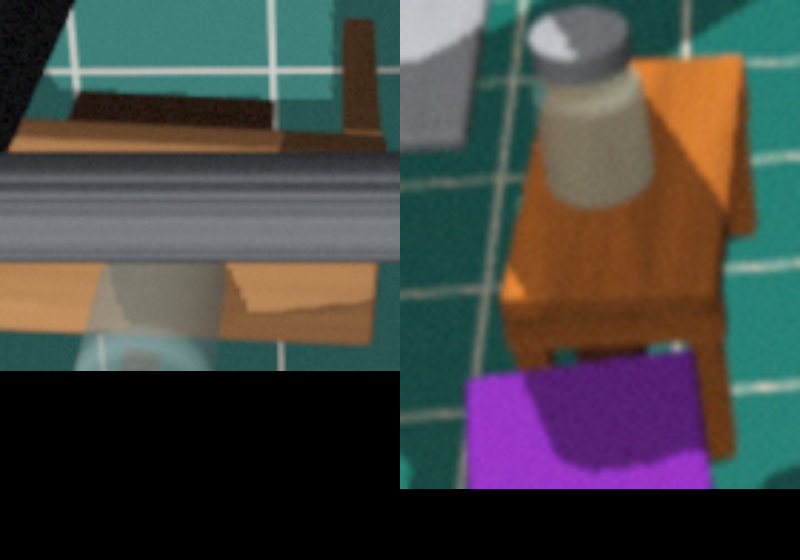

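```bash
python3 - <<'E'
from h import *
v=np.load("w1.npy"); C=wcam(v); S=cam("scene"); r=lambda P:(P[:,:2]*1000).round(1).tolist()
ang=lambda P:round(np.degrees(np.arctan2(P[1,1]-P[0,1],P[1,0]-P[0,0])),2)
for n,c,px,z in [("stop",C,[[228,362.6],[295.2,365.3]],0),("board low edge",C,[[207,372],[334.8,377.5]],.09),("back top",C,[[200,445.5],[330.2,450.8]],.09),("post",C,[[321,337],[331,337]],0),("sc board front",S,[[236.5,208],[233.1,262.5]],.105),("sc nearend",S,[[182.5,262],[233.1,262.5]],.105)]:
  P=onplane(c,px,z); print(n,r(P),ang(P),(np.linalg.norm(P[1]-P[0])*1000).round(1))
a=cv2.imread("pics/w1.png")
# edge profiles
g=a[330:385,:,:].astype(int)
for col in (235,250,265,280,290): print(col,[int(x) for x in a[352:385,col,2]])
E
```

```text
stop [[501.8, -316.2], [600.2, -321.3]] -2.95 98.6
board low edge [[501.6, -264.6], [654.4, -273.1]] -3.18 153.0
back top [[482.0, -376.3], [649.4, -385.7]] -3.24 167.7
post [[638.3, -273.9], [652.6, -274.0]] -0.25 14.3
sc board front [[464.2, -258.4], [667.0, -265.5]] -2.01 202.9
sc nearend [[652.0, -367.0], [667.0, -265.5]] 81.61 102.5
235 [64, 110, 177, 185, 118, 64, 64, 61, 61, 49, 38, 37, 32, 40, 41, 42, 36, 37, 37, 40, 59, 86, 101, 104, 99, 107, 115, 142, 164, 171, 157, 93, 44]
250 [64, 115, 178, 186, 105, 62, 60, 64, 62, 60, 50, 40, 37, 35, 39, 38, 30, 43, 39, 35, 40, 71, 94, 98, 104, 101, 103, 125, 151, 168, 154, 93, 45]
265 [64, 121, 184, 183, 89, 63, 63, 58, 62, 64, 51, 42, 40, 38, 37, 42, 41, 35, 35, 38, 38, 48, 80, 97, 100, 104, 97, 107, 132, 156, 153, 94, 42]
280 [58, 127, 185, 176, 91, 61, 64, 61, 62, 63, 63, 50, 27, 35, 37, 34, 40, 38, 31, 37, 34, 40, 57, 85, 97, 97, 104, 105, 114, 138, 140, 91, 48]
290 [63, 133, 188, 177, 88, 64, 59, 62, 64, 65, 59, 51, 43, 34, 38, 42, 37, 39, 35, 36, 34, 40, 42, 72, 95, 100, 102, 97, 103, 123, 132, 87, 48]
```

The stop's foot and the shelf edges agree. The shelf's yaw is about -93°, its front centre is at (554,-267.6) and the stop is roughly 51 mm deep. `slab_low` lies on that line but is turned about 5° from it, so I'll straighten it first.

>>> servo_tool --moves '[{"x": -2.5, "y": -2.5, "z": -5, "wx": 0, "wy": 0, "wz": 0.04}, {"x": -5, "y": -5, "z": -10, "wx": 0, "wy": 0, "wz": 0.04}, {"x": -7.2, "y": -5, "z": -15, "wx": 0, "wy": 0, "wz": 0.04}, {"x": -7.2, "y": -5, "z": -20, "wx": 0, "wy": 0, "wz": 0.04}, {"x": -7.2, "y": -5, "z": -24, "wx": 0, "wy": 0, "wz": 0.04}, {"x": -7.2, "y": -5, "z": -24, "wx": 0, "wy": 0, "wz": 0.04}, {"x": -7.2, "y": -5, "z": -24, "wx": 0, "wy": 0, "wz": 0.04}]'

```text
clock: 2.0
position: [0.5637, -0.1099, 0.1438]
ee_rot: [0.0, 0.693, 0.721, 0.0]
force: [0.2, 0.4, 0.3]
finger_gap: 0.0878
grip_force: 0.0
```

>>> servo_tool --moves '[{"x": -0.2, "y": 0, "z": -3, "wx": 0, "wy": 0, "wz": 0}, {"x": -0.2, "y": 0, "z": -5, "wx": 0, "wy": 0, "wz": 0}, {"x": -0.2, "y": 0, "z": -5.8, "wx": 0, "wy": 0, "wz": 0}, {"x": -0.2, "y": 0, "z": -5.8, "wx": 0, "wy": 0, "wz": 0}]'

```text
clock: 2.5
position: [0.5617, -0.11, 0.0857]
ee_rot: [0.001, 0.693, 0.721, 0.0]
force: [-0.6, 0.5, -0.1]
finger_gap: 0.0877
grip_force: 0.0
```

>>> servo_tool --moves '[{"x": 0, "y": 0, "z": 0, "wx": 0, "wy": 0, "wz": 0}, {"x": 0, "y": 0, "z": 0, "wx": 0, "wy": 0, "wz": 0}, {"x": 0, "y": 0, "z": 0, "wx": 0, "wy": 0, "wz": 0}, {"x": 0, "y": 0, "z": 0, "wx": 0, "wy": 0, "wz": 0}, {"x": 0, "y": 0, "z": 0, "wx": 0, "wy": 0, "wz": 0}, {"x": 0, "y": 0, "z": 0, "wx": 0, "wy": 0, "wz": 0}]' --fingers 1 --squeeze 10

```text
clock: 3.25
position: [0.5612, -0.11, 0.0849]
ee_rot: [0.0, 0.693, 0.721, 0.0]
force: [-0.0, -0.1, 4.6]
finger_gap: 0.0561
grip_force: 10.0
```

>>> servo_tool --moves '[{"x": 0, "y": 0, "z": 0, "wx": 0, "wy": 0, "wz": -0.03}, {"x": 0.1, "y": 0, "z": 0, "wx": 0, "wy": 0, "wz": -0.06}, {"x": 0.1, "y": 0, "z": 0, "wx": 0, "wy": 0, "wz": -0.092}, {"x": 0.1, "y": 0, "z": 0, "wx": 0, "wy": 0, "wz": -0.092}, {"x": 0.1, "y": 0, "z": 0, "wx": 0, "wy": 0, "wz": -0.092}]'

```text
clock: 3.88
position: [0.5622, -0.1101, 0.0849]
ee_rot: [0.0, 0.726, 0.688, 0.0]
force: [-1.2, -0.2, 5.1]
finger_gap: 0.0558
grip_force: 10.0
```

>>> servo_tool --moves '[{"x": 0, "y": 0, "z": 0, "wx": 0, "wy": 0, "wz": 0}, {"x": 0, "y": 0, "z": 0, "wx": 0, "wy": 0, "wz": 0}, {"x": 0, "y": 0, "z": 0, "wx": 0, "wy": 0, "wz": 0}, {"x": 0, "y": 0, "z": 0, "wx": 0, "wy": 0, "wz": 0}]' --fingers 0

```text
clock: 4.38
position: [0.5619, -0.11, 0.0845]
ee_rot: [-0.0, 0.725, 0.688, -0.0]
force: [0.5, 0.1, 0.0]
finger_gap: 0.0872
grip_force: 0.0
```

>>> servo_tool --moves '[{"x": 0, "y": 0, "z": 6, "wx": 0, "wy": 0, "wz": 0}, {"x": 0, "y": 3, "z": 12, "wx": 0, "wy": 0, "wz": 0}, {"x": 0, "y": 9, "z": 18, "wx": 0, "wy": 0, "wz": 0.1}, {"x": -3, "y": 14, "z": 23, "wx": 0, "wy": 0, "wz": 0.1}, {"x": -7, "y": 16, "z": 27, "wx": 0, "wy": 0, "wz": 0.1}, {"x": -7, "y": 16, "z": 27, "wx": 0, "wy": 0, "wz": 0.1}, {"x": -7, "y": 16, "z": 27, "wx": 0, "wy": 0, "wz": 0.1}]'

```text
clock: 5.25
position: [0.4917, 0.0515, 0.3568]
ee_rot: [0.001, 0.689, 0.725, 0.002]
force: [0.3, -1.6, 0.1]
finger_gap: 0.0879
grip_force: 0.0
```

```bash
python3 - <<'E'
from h import *
s=readout.observe(); a=optics.grab_frame("wrist"); cv2.imwrite("pics/w2.png",a); v=[*s["position"],*s["ee_rot"]]; np.save("w2.npy",v)
C=wcam(np.array(v)); print(s["clock"],v)
print("white",whites(C,a,.02))
for n,z in(("sheet",.031),("slab_top",.02),("tagine",.045)):
  for r in spotter.regions_of(n,"wrist"): print(n,r["conf"],r["rect"],rects(C,r["pixels"],z))
E
```

```text
5.25 [np.float64(0.4917235345397886), np.float64(0.051460090183933764), np.float64(0.35679654739156125), np.float64(0.0011279658632466344), np.float64(0.6889566270211724), np.float64(0.7247993795739475), np.float64(0.0018311596984253733)]
white [(564.6, -109.2, 152.8, 60.5, 86.52)]
sheet 0.97 [242.8, 72.0, 144.9, 100.1] [(485.5, 131.7, 141.2, 67.5, -11.54)]
slab_top 0.46 [271.2, 423.6, 157.5, 56.4] [(650.2, -299.2, 88.5, 22.5, -67.56), (528.4, -326.4, 155.2, 105.9, -6.44)]
tagine 0.84 [484.6, 142.6, 152.7, 149.8] [(759.6, 42.9, 168.6, 166.2, -72.52)]
```

View pics/w2.png

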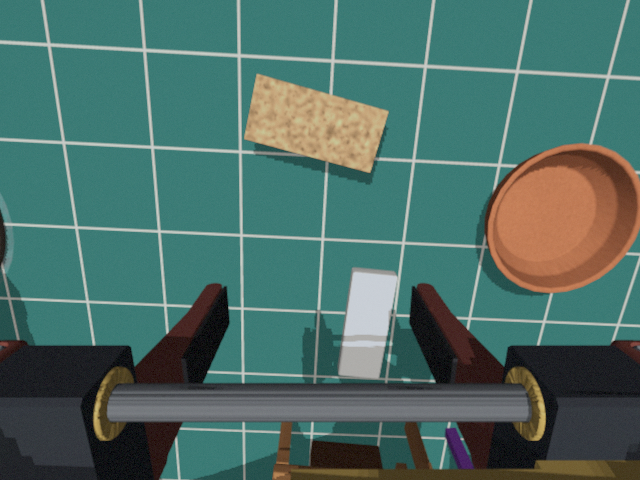

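The sheet is at (242–387, 72–172) in the picture, measuring 141×67 mm. That puts it at (485.5,131.7) with yaw -11.5°. `slab_low` at (368,322) is now square to the shelf.

>>> servo_tool --moves '[{"x": -0.6, "y": 2, "z": -2, "wx": 0, "wy": 0, "wz": 0.18}, {"x": -0.6, "y": 5, "z": -4, "wx": 0, "wy": 0, "wz": 0.36}, {"x": -0.6, "y": 8, "z": -6, "wx": 0, "wy": 0, "wz": 0.54}, {"x": -0.6, "y": 8, "z": -8, "wx": 0, "wy": 0, "wz": 0.72}, {"x": -0.6, "y": 8, "z": -11, "wx": 0, "wy": 0, "wz": 0.9}, {"x": -0.6, "y": 8, "z": -14, "wx": 0, "wy": 0, "wz": 1.08}, {"x": -0.6, "y": 8, "z": -17, "wx": 0, "wy": 0, "wz": 1.25}, {"x": -0.6, "y": 8, "z": -19, "wx": 0, "wy": 0, "wz": 1.319}, {"x": -0.6, "y": 8, "z": -20, "wx": 0, "wy": 0, "wz": 1.319}, {"x": -0.6, "y": 8, "z": -20, "wx": 0, "wy": 0, "wz": 1.319}]'

```text
clock: 6.7
position: [0.4858, 0.1294, 0.1536]
ee_rot: [-0.001, 0.103, 0.995, -0.0]
force: [0.1, 0.6, -0.6]
finger_gap: 0.0879
grip_force: 0.0
```

```bash
python3 - <<'E'
from h import *
s=readout.observe(); a=optics.grab_frame("wrist"); v=[*s["position"],*s["ee_rot"]]; q=v[3:]
C=wcam(np.array(v)); print(s["clock"],v[:3],"yaw",np.degrees(2*np.arctan2(q[2],q[1])))
for r in spotter.regions_of("sheet","wrist"): print(r["conf"],r["rect"],rects(C,r["pixels"],.031))
E
```

```text
6.7 [np.float64(0.48579796530291636), np.float64(0.12941342272596507), np.float64(0.1536064212349807)] yaw 168.18208523934942
0.85 [266.6, 144.3, 122.1, 226.7] [(485.9, 132.4, 140.9, 67.1, -11.79)]
```

>>> servo_tool --moves '[{"x": 0, "y": 0.3, "z": -3, "wx": 0, "wy": 0, "wz": 0}, {"x": 0, "y": 0.3, "z": -5.5, "wx": 0, "wy": 0, "wz": 0}, {"x": 0, "y": 0.3, "z": -6.4, "wx": 0, "wy": 0, "wz": 0}, {"x": 0, "y": 0.3, "z": -6.4, "wx": 0, "wy": 0, "wz": 0}]'

```text
clock: 7.3
position: [0.4862, 0.1331, 0.091]
ee_rot: [0.0, 0.102, 0.995, 0.0]
force: [0.5, 0.2, -0.4]
finger_gap: 0.0877
grip_force: 0.0
```

>>> servo_tool --moves '[{"x": 0, "y": 0, "z": 0, "wx": 0, "wy": 0, "wz": 0}, {"x": 0, "y": 0, "z": 0, "wx": 0, "wy": 0, "wz": 0}, {"x": 0, "y": 0, "z": 0, "wx": 0, "wy": 0, "wz": 0}, {"x": 0, "y": 0, "z": 0, "wx": 0, "wy": 0, "wz": 0}, {"x": 0, "y": 0, "z": 0, "wx": 0, "wy": 0, "wz": 0}, {"x": 0, "y": 0, "z": 3, "wx": 0, "wy": 0, "wz": 0}, {"x": 0, "y": 0, "z": 8, "wx": 0, "wy": 0, "wz": 0}, {"x": 0, "y": 0, "z": 8, "wx": 0, "wy": 0, "wz": 0}]' --fingers 1 --squeeze 10

```text
clock: 8.3
position: [0.4878, 0.1336, 0.1739]
ee_rot: [0.003, 0.102, 0.995, 0.001]
force: [0.5, -0.0, -0.2]
finger_gap: 0.0654
grip_force: 10.0
```

```bash
python3 - <<'E'
from h import *
s=readout.observe(); a=optics.grab_frame("wrist"); v=[*s["position"],*s["ee_rot"]]; q=v[3:]
C=wcam(np.array(v)); print(s["clock"],v[:3],"yaw",np.degrees(2*np.arctan2(q[2],q[1])))
for r in spotter.regions_of("sheet","wrist"): print(r["conf"],r["rect"],rects(C,r["pixels"],v[2]-.058))
cv2.imwrite("pics/w3.png",a)
E
```

```text
8.3 [np.float64(0.48775699955208296), np.float64(0.13362244612555252), np.float64(0.1739203977675633)] yaw 168.31227050151702
0.63 [232.7, 155.9, 175.7, 293.5] [(546.2, 120.9, 64.5, 16.1, 77.67), (467.4, 137.2, 99.6, 65.0, -11.67)]
0.58 [35.4, 353.2, 23.1, 21.2] []
```

>>> servo_tool --moves '[{"x": 0, "y": -1, "z": 2, "wx": 0, "wy": 0, "wz": -0.17}, {"x": 1, "y": -4, "z": 2, "wx": 0, "wy": 0, "wz": -0.35}, {"x": 2, "y": -7, "z": 2, "wx": 0, "wy": 0, "wz": -0.53}, {"x": 3, "y": -11, "z": 2, "wx": 0, "wy": 0, "wz": -0.71}, {"x": 4, "y": -15, "z": 2, "wx": 0, "wy": 0, "wz": -0.89}, {"x": 5.5, "y": -19, "z": 2, "wx": 0, "wy": 0, "wz": -1.07}, {"x": 6.5, "y": -22, "z": 1, "wx": 0, "wy": 0, "wz": -1.25}, {"x": 7.4, "y": -24.4, "z": 0, "wx": 0, "wy": 0, "wz": -1.4}, {"x": 7.4, "y": -24.4, "z": -2, "wx": 0, "wy": 0, "wz": -1.419}, {"x": 7.4, "y": -24.4, "z": -4, "wx": 0, "wy": 0, "wz": -1.419}, {"x": 7.4, "y": -24.4, "z": -4, "wx": 0, "wy": 0, "wz": -1.419}]'

```text
clock: 9.78
position: [0.5582, -0.1108, 0.1278]
ee_rot: [-0.002, 0.725, 0.689, -0.002]
force: [-0.5, -0.2, 0.0]
finger_gap: 0.0655
grip_force: 10.0
```

```bash
cat > look.py <<'E'
from h import *
import sys
s=readout.observe(); q=s["ee_rot"]; print(round(s["clock"],2),s["position"].round(4),"yaw",round(np.degrees(2*np.arctan2(q[2],q[1])),2),s["force"].round(1),s["finger_gap"],s["grip_force"], (q2R(q)[:,2]).round(4))
E
python3 look.py
```

```text
9.78 [ 0.5582 -0.1108  0.1278] yaw 87.03 [-0.5 -0.2  0. ] 0.06547893814763305 9.998777210712433 [-5.6e-03  1.0e-04 -1.0e+00]
```

>>> servo_tool --moves '[{"x": 0.3, "y": 0, "z": -1.5, "wx": 0, "wy": 0, "wz": 0}, {"x": 0.3, "y": 0, "z": -3, "wx": 0, "wy": 0, "wz": 0}, {"x": 0.3, "y": 0, "z": -3, "wx": 0, "wy": 0, "wz": 0}, {"x": 0.3, "y": 0, "z": -3, "wx": 0, "wy": 0, "wz": 0}]'

```text
clock: 10.28
position: [0.563, -0.111, 0.1007]
ee_rot: [0.0, 0.725, 0.688, 0.0]
force: [-0.3, -0.4, 0.6]
finger_gap: 0.0656
grip_force: 10.0
```

>>> servo_tool --moves '[{"x": -0.1, "y": 0, "z": -0.7, "wx": 0, "wy": 0, "wz": 0}, {"x": -0.1, "y": 0, "z": -1.2, "wx": 0, "wy": 0, "wz": 0}, {"x": -0.1, "y": 0, "z": -1.4, "wx": 0, "wy": 0, "wz": 0}, {"x": -0.1, "y": 0, "z": -1.4, "wx": 0, "wy": 0, "wz": 0}, {"x": -0.1, "y": 0, "z": -1.4, "wx": 0, "wy": 0, "wz": 0}]'

```text
clock: 10.9
position: [0.5621, -0.111, 0.0867]
ee_rot: [0.0, 0.725, 0.689, 0.0]
force: [0.7, 0.2, -0.6]
finger_gap: 0.0664
grip_force: 10.0
```

>>> servo_tool --moves '[{"x": 0, "y": 0, "z": -0.05, "wx": 0, "wy": 0, "wz": 0}, {"x": 0, "y": 0, "z": -0.05, "wx": 0, "wy": 0, "wz": 0}, {"x": 0, "y": 0, "z": -0.05, "wx": 0, "wy": 0, "wz": 0}, {"x": 0, "y": 0, "z": -0.05, "wx": 0, "wy": 0, "wz": 0}]' --fingers 0

```text
clock: 11.4
position: [0.562, -0.111, 0.0862]
ee_rot: [0.0, 0.725, 0.688, 0.0]
force: [0.2, -0.1, -0.6]
finger_gap: 0.0873
grip_force: 0.0
```

>>> servo_tool --moves '[{"x": 0, "y": 0, "z": 6, "wx": 0, "wy": 0, "wz": 0}, {"x": 0, "y": 3, "z": 12, "wx": 0, "wy": 0, "wz": 0}, {"x": 0, "y": 6, "z": 16, "wx": 0, "wy": 0, "wz": 0}, {"x": 0, "y": 6, "z": 18, "wx": 0, "wy": 0, "wz": 0}, {"x": 0, "y": 6, "z": 18, "wx": 0, "wy": 0, "wz": 0}, {"x": 0, "y": 6, "z": 18, "wx": 0, "wy": 0, "wz": 0}]'

```text
clock: 12.15
position: [0.5614, -0.0515, 0.265]
ee_rot: [-0.0, 0.725, 0.688, -0.001]
force: [-0.8, 0.1, 0.1]
finger_gap: 0.0878
grip_force: 0.0
```

```bash
cat >> look.py <<'E'
a=optics.grab_frame("wrist"); C=cam("wrist",s); cv2.imwrite(f"pics/{sys.argv[1]}.png",a); np.save(f"{sys.argv[1]}.npy",[*s["position"],*s["ee_rot"]])
for z in (.02,.046): print("white",z,whites(C,a,z))
for r in spotter.regions_of("sheet","wrist"): print("sheet",r["conf"],r["rect"],rects(C,r["pixels"],.026))
E
python3 look.py w4
```

```text
12.15 [ 0.5614 -0.0515  0.265 ] yaw 86.98 [-0.8  0.1  0.1] 0.08779682537804173 0.0 [-1.4e-03 -2.0e-04 -1.0e+00]
white 0.02 []
white 0.046 []
sheet 0.59 [285.0, 204.4, 75.5, 141.2] [(562.2, -110.5, 142.1, 67.5, 87.3)]
```

View pics/w4.png

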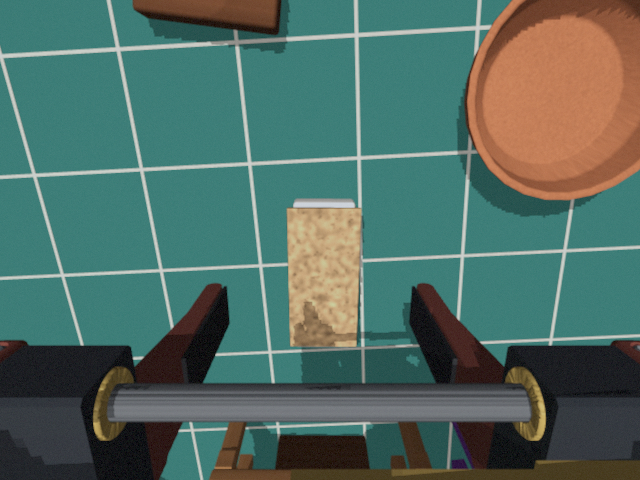

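The cork lies squarely on the slab at (288–361, 205–346), measured at (562.2,-110.5) with yaw 87.3°. The slab's far end just shows at rows 199–208, and the stop's foot is at about row 437.

```bash
python3 - <<'E'
from h import *
C=wcam(np.load("w4.npy")); a=cv2.imread("pics/w4.png")
for c in (300,325,350): print(c,a[192:214,c,0].tolist())
for c in (285,320,355): print(c,a[428:446,c,2].tolist())
print(onplane(C,[[325,201],[325,207.5],[278,437],[367,437]],.02)[:,:2].round(4).tolist())
print(onplane(C,[[278,437],[367,437]],0).round(4).tolist())
E
```

```text
300 [122, 121, 119, 121, 120, 120, 130, 141, 151, 166, 198, 216, 217, 215, 207, 162, 87, 115, 114, 114, 116, 116]
325 [119, 119, 121, 121, 120, 120, 127, 146, 149, 164, 195, 216, 217, 215, 208, 161, 86, 119, 119, 116, 114, 114]
350 [121, 119, 122, 119, 121, 120, 125, 145, 150, 158, 191, 216, 217, 215, 216, 191, 108, 137, 135, 126, 132, 127]
285 [61, 63, 61, 60, 59, 56, 36, 30, 32, 32, 26, 36, 40, 38, 33, 35, 36, 32]
320 [61, 63, 61, 59, 59, 55, 39, 39, 38, 34, 38, 39, 40, 36, 36, 38, 33, 36]
355 [59, 62, 61, 63, 62, 54, 38, 43, 33, 39, 38, 35, 38, 38, 37, 37, 37, 37]
[[0.5681, -0.0356], [0.5678, -0.0415], [0.5036, -0.2979], [0.602, -0.3028]]
[[0.4997, -0.3179, 0.0], [0.6041, -0.3231, 0.0]]
```

>>> servo_tool --moves '[{"x": -1, "y": 5, "z": 2, "wx": 0, "wy": 0, "wz": 0.15}, {"x": -3, "y": 10, "z": 3, "wx": 0, "wy": 0, "wz": 0.33}, {"x": -5, "y": 16, "z": 4, "wx": 0, "wy": 0, "wz": 0.5}, {"x": -6, "y": 22, "z": 4, "wx": 0, "wy": 0, "wz": 0.68}, {"x": -8, "y": 28, "z": 4, "wx": 0, "wy": 0, "wz": 0.86}, {"x": -10, "y": 33, "z": 4, "wx": 0, "wy": 0, "wz": 1.04}, {"x": -12, "y": 36, "z": 2, "wx": 0, "wy": 0, "wz": 1.22}, {"x": -12, "y": 37, "z": -1, "wx": 0, "wy": 0, "wz": 1.4}, {"x": -12, "y": 37, "z": -5, "wx": 0, "wy": 0, "wz": 1.53}, {"x": -12, "y": 37, "z": -7, "wx": 0, "wy": 0, "wz": 1.53}, {"x": -12, "y": 37, "z": -7, "wx": 0, "wy": 0, "wz": 1.53}]'

```text
clock: 13.62
position: [0.4412, 0.3179, 0.1937]
ee_rot: [-0.002, 0.047, 0.999, -0.001]
force: [0.5, 0.7, 0.6]
finger_gap: 0.0875
grip_force: 0.0
```

```bash
python3 look.py w5
```

```text
13.62 [0.4412 0.3179 0.1937] yaw 174.65 [0.5 0.7 0.6] 0.0874500280611915 0.0 [-0.0043 -0.0027 -1.    ]
white 0.02 [(391.2, 286.3, 333.8, 213.8, 84.61)]
white 0.046 [(388.0, 290.2, 300.0, 192.1, 84.61)]
```

```bash
python3 - <<'E'
from h import *
v=np.load("w5.npy"); C=wcam(v); a=cv2.imread("pics/w5.png")
for n in ("slab_top","slab_low"):
  for r in spotter.regions_of(n,"wrist"): print(n,r["conf"],r["rect"],rects(C,r["pixels"],.02))
hsv=cv2.cvtColor(a,cv2.COLOR_BGR2HSV)
for t in (140,170,190,205): print(t,whites(C,a,.02,1500,t))
E
```

```text
slab_top 0.93 [282.2, 111.8, 85.3, 205.7] [(425.2, 323.0, 149.8, 56.8, -4.42)]
140 [(391.2, 286.3, 333.9, 213.8, 84.61)]
170 [(424.4, 323.9, 151.6, 56.7, -3.13), (306.3, 294.2, 334.4, 17.6, -87.9)]
190 [(425.6, 323.8, 148.3, 54.3, -4.3)]
205 [(425.4, 323.9, 147.5, 53.5, -4.28)]
```

View pics/w5.png

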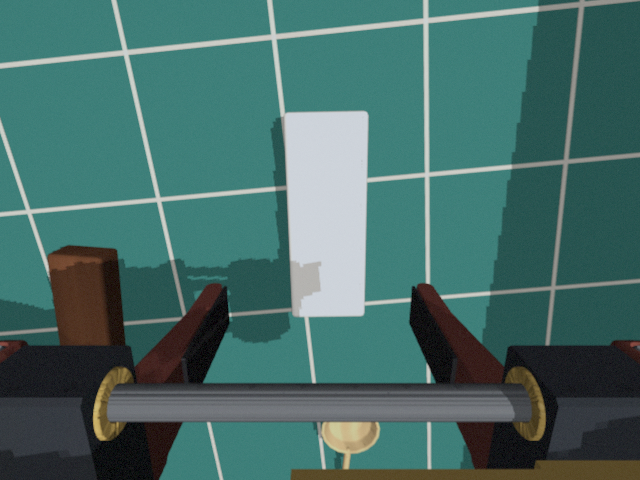

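`slab_top` shows at (284–368, 112–317): 150×57 mm, at (425.3,323.4) with yaw -4.35°. The fingers clear the spoon at (350,435). I'll grip it high so the fingertips stay above the cork when I place it.

>>> servo_tool --moves '[{"x": -0.8, "y": 0.5, "z": -3, "wx": 0, "wy": 0, "wz": 0.0175}, {"x": -1.6, "y": 0.5, "z": -6, "wx": 0, "wy": 0, "wz": 0.0175}, {"x": -1.6, "y": 0.5, "z": -7, "wx": 0, "wy": 0, "wz": 0.0175}, {"x": -1.6, "y": 0.5, "z": -7, "wx": 0, "wy": 0, "wz": 0.0175}, {"x": -1.6, "y": 0.5, "z": -7, "wx": 0, "wy": 0, "wz": 0.0175}]'

```text
clock: 14.45
position: [0.4269, 0.3244, 0.1274]
ee_rot: [0.001, 0.038, 0.999, 0.001]
force: [0.1, 0.5, -0.1]
finger_gap: 0.0875
grip_force: 0.0
```

```bash
python3 look.py w6; python3 - <<'E'
from h import *
C=wcam(np.load("w6.npy"))
for r in spotter.regions_of("slab_top","wrist"): print(r["conf"],r["rect"],rects(C,r["pixels"],.02))
print(whites(C,cv2.imread("pics/w6.png"),.02,1500,190))
E
```

```text
14.45 [0.4269 0.3244 0.1274] yaw 175.66 [ 0.1  0.5 -0.1] 0.08750679823926223 0.0 [ 0.0017  0.0012 -1.    ]
white 0.02 [(391.9, 303.3, 297.3, 202.1, 85.65)]
white 0.046 [(385.4, 306.9, 256.6, 174.5, 85.65)]
0.87 [262.3, 135.7, 110.8, 248.8] [(422.7, 323.2, 145.2, 55.9, -4.45)]
[(388.6, 326.4, 74.0, 53.9, -4.32)]
```

>>> servo_tool --moves '[{"x": -0.15, "y": -0.1, "z": -2, "wx": 0, "wy": 0, "wz": 0}, {"x": -0.15, "y": -0.1, "z": -3.5, "wx": 0, "wy": 0, "wz": 0}, {"x": -0.15, "y": -0.1, "z": -3.9, "wx": 0, "wy": 0, "wz": 0}, {"x": -0.15, "y": -0.1, "z": -3.9, "wx": 0, "wy": 0, "wz": 0}]'

```text
clock: 15.1
position: [0.4245, 0.3231, 0.087]
ee_rot: [-0.0, 0.038, 0.999, -0.0]
force: [-1.1, 0.0, 0.1]
finger_gap: 0.0879
grip_force: 0.0
```

>>> servo_tool --moves '[{"x": 0, "y": 0, "z": 0, "wx": 0, "wy": 0, "wz": 0}, {"x": 0, "y": 0, "z": 0, "wx": 0, "wy": 0, "wz": 0}, {"x": 0, "y": 0, "z": 0, "wx": 0, "wy": 0, "wz": 0}, {"x": 0, "y": 0, "z": 0, "wx": 0, "wy": 0, "wz": 0}, {"x": 0, "y": 0, "z": 0, "wx": 0, "wy": 0, "wz": 0}, {"x": 0, "y": 0, "z": 0, "wx": 0, "wy": 0, "wz": 0}]' --fingers 1 --squeeze 25

```text
clock: 15.85
position: [0.4246, 0.3232, 0.0874]
ee_rot: [0.0, 0.038, 0.999, 0.0]
force: [-0.1, 0.1, 2.9]
finger_gap: 0.0557
grip_force: 25.0
```

>>> servo_tool --moves '[{"x": 0, "y": 0, "z": 1, "wx": 0, "wy": 0, "wz": 0}, {"x": 0, "y": 0, "z": 4, "wx": 0, "wy": 0, "wz": 0}, {"x": 0, "y": 0, "z": 9, "wx": 0, "wy": 0, "wz": 0}, {"x": 0, "y": 0, "z": 12, "wx": 0, "wy": 0, "wz": 0}, {"x": 0, "y": 0, "z": 12, "wx": 0, "wy": 0, "wz": 0}]'

```text
clock: 16.48
position: [0.4252, 0.3235, 0.2094]
ee_rot: [0.002, 0.038, 0.999, 0.001]
force: [1.0, 0.2, -3.8]
finger_gap: 0.0557
grip_force: 25.0
```

```bash
python3 look.py w7
```

```text
16.48 [0.4252 0.3235 0.2094] yaw 175.67 [ 1.   0.2 -3.8] 0.05568830759212638 24.999360144138336 [ 0.0034  0.0024 -1.    ]
white 0.02 [(614.7, 309.0, 99.7, 27.7, 85.59), (458.3, 320.9, 199.5, 99.8, -4.35), (297.5, 290.7, 336.5, 94.4, 76.72)]
white 0.046 [(588.7, 310.9, 90.2, 25.0, 85.59), (447.3, 321.6, 180.4, 90.3, -4.35), (301.8, 294.3, 304.3, 85.4, 76.72)]
```

```bash
python3 - <<'E'
from h import *
v=np.load("w7.npy"); C=wcam(v); a=cv2.imread("pics/w7.png")
print(whites(C,a,.1422,1500,190))
cv2.imwrite("pics/w7v.png",a)
# expected near/far end edges rows
for off in (0,2,-2):
  P=[]; ya=np.radians(175.67); u=np.array([np.cos(ya),np.sin(ya)])
  for s in (1,-1): P.append([*(v[:2]+u*(s*.075+off/1000)),.1422])
  print(off,proj(C,P).round(1).tolist())
print(a[85:140,320,1].tolist())
E
```

```text
[(492.8, 317.9, 53.8, 14.6, 85.59), (385.2, 326.1, 65.6, 54.1, -4.33)]
0 [[320.3, 142.6], [319.9, 445.8]]
2 [[320.3, 137.2], [319.9, 442.7]]
-2 [[320.3, 147.8], [319.8, 448.9]]
[125, 127, 125, 129, 127, 127, 127, 127, 125, 127, 126, 129, 127, 125, 123, 125, 125, 126, 127, 127, 128, 129, 127, 124, 127, 128, 126, 126, 127, 125, 126, 125, 126, 126, 127, 125, 125, 126, 126, 127, 126, 127, 128, 125, 125, 129, 126, 125, 127, 124, 128, 128, 126, 127, 126]
```

View pics/w7v.png

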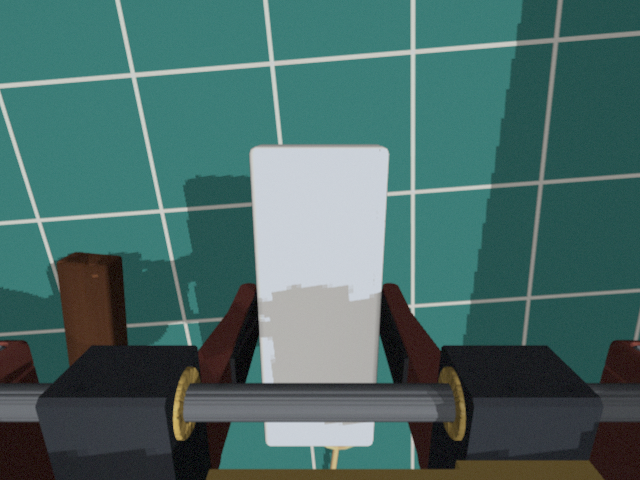

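The slab is held level and centred to about 0.5 mm; its ends are at rows 145 and 446. I'll carry it to the stack.

>>> servo_tool --moves '[{"x": 0, "y": -1, "z": 2, "wx": 0, "wy": 0, "wz": -0.12}, {"x": 1, "y": -5, "z": 3, "wx": 0, "wy": 0, "wz": -0.28}, {"x": 3, "y": -10, "z": 3, "wx": 0, "wy": 0, "wz": -0.45}, {"x": 4.5, "y": -15, "z": 3, "wx": 0, "wy": 0, "wz": -0.62}, {"x": 6, "y": -20, "z": 3, "wx": 0, "wy": 0, "wz": -0.79}, {"x": 7.5, "y": -25, "z": 3, "wx": 0, "wy": 0, "wz": -0.96}, {"x": 9, "y": -30, "z": 3, "wx": 0, "wy": 0, "wz": -1.13}, {"x": 10.5, "y": -35, "z": 2, "wx": 0, "wy": 0, "wz": -1.3}, {"x": 12, "y": -39, "z": 1, "wx": 0, "wy": 0, "wz": -1.46}, {"x": 13, "y": -42, "z": 0, "wx": 0, "wy": 0, "wz": -1.548}, {"x": 13.7, "y": -43.3, "z": -2, "wx": 0, "wy": 0, "wz": -1.548}, {"x": 13.7, "y": -43.3, "z": -4, "wx": 0, "wy": 0, "wz": -1.548}]'

```text
clock: 18.08
position: [0.5613, -0.1111, 0.165]
ee_rot: [-0.001, 0.726, 0.688, -0.001]
force: [0.3, -0.5, -3.0]
finger_gap: 0.056
grip_force: 25.0
```

>>> servo_tool --moves '[{"x": 0, "y": 0, "z": 0, "wx": 0, "wy": 0, "wz": 0}, {"x": 0, "y": 0, "z": 0, "wx": 0, "wy": 0, "wz": 0}]'

```text
clock: 18.32
position: [0.5615, -0.1095, 0.167]
ee_rot: [-0.0, 0.725, 0.689, -0.0]
force: [1.0, -0.7, -2.7]
finger_gap: 0.0555
grip_force: 25.0
```

```bash
python3 look.py w8
```

```text
18.32 [ 0.5615 -0.1095  0.167 ] yaw 87.05 [ 1.  -0.7 -2.7] 0.055516320662430396 24.999513924121857 [-7.e-04  2.e-04 -1.e+00]
white 0.02 [(554.6, -256.3, 79.4, 21.4, -2.83), (561.2, -123.8, 167.5, 83.8, 87.09), (532.8, -5.5, 288.5, 100.6, 14.64)]
white 0.046 [(556.0, -230.3, 70.5, 19.0, -2.83), (561.9, -112.8, 148.5, 74.3, 87.09), (536.7, -8.0, 255.9, 89.2, 14.64)]
```

>>> servo_tool --moves '[{"x": 0.05, "y": -0.05, "z": -2, "wx": 0, "wy": 0, "wz": 0}, {"x": 0.05, "y": -0.05, "z": -3.5, "wx": 0, "wy": 0, "wz": 0}, {"x": 0.05, "y": -0.05, "z": -4.5, "wx": 0, "wy": 0, "wz": 0}, {"x": 0.05, "y": -0.05, "z": -5, "wx": 0, "wy": 0, "wz": 0}, {"x": 0.05, "y": -0.05, "z": -5, "wx": 0, "wy": 0, "wz": 0}, {"x": 0.05, "y": -0.05, "z": -5, "wx": 0, "wy": 0, "wz": 0}]'

```text
clock: 19.18
position: [0.5623, -0.1106, 0.1176]
ee_rot: [0.0, 0.725, 0.688, 0.0]
force: [0.4, -0.2, -3.0]
finger_gap: 0.0559
grip_force: 25.0
```

>>> servo_tool --moves '[{"x": 0, "y": 0, "z": -0.1, "wx": 0, "wy": 0, "wz": 0}, {"x": 0, "y": 0, "z": -0.2, "wx": 0, "wy": 0, "wz": 0}, {"x": 0, "y": 0, "z": -0.3, "wx": 0, "wy": 0, "wz": 0}, {"x": 0, "y": 0, "z": -0.3, "wx": 0, "wy": 0, "wz": 0}]'

```text
clock: 19.68
position: [0.562, -0.1105, 0.1141]
ee_rot: [-0.0, 0.725, 0.688, -0.0]
force: [-1.0, 0.2, -4.2]
finger_gap: 0.0556
grip_force: 25.0
```

Still hanging (-3 N); lower in finer steps.

>>> servo_tool --moves '[{"x": 0, "y": 0, "z": -0.05, "wx": 0, "wy": 0, "wz": 0}, {"x": 0, "y": 0, "z": -0.1, "wx": 0, "wy": 0, "wz": 0}, {"x": 0, "y": 0, "z": -0.1, "wx": 0, "wy": 0, "wz": 0}]'

```text
clock: 20.05
position: [0.562, -0.1105, 0.1134]
ee_rot: [0.0, 0.725, 0.688, 0.0]
force: [-2.3, 0.7, 1.5]
finger_gap: 0.0556
grip_force: 25.0
```

Seated: the force went from -4.2 to +1.5 N. I'll release, back off and check.

>>> servo_tool --moves '[{"x": 0, "y": 0, "z": 0, "wx": 0, "wy": 0, "wz": 0}, {"x": 0, "y": 0, "z": 0, "wx": 0, "wy": 0, "wz": 0}, {"x": 0, "y": 0, "z": 0, "wx": 0, "wy": 0, "wz": 0}, {"x": 0, "y": 0, "z": 0, "wx": 0, "wy": 0, "wz": 0}]' --fingers 0

```text
clock: 20.55
position: [0.5621, -0.1105, 0.1132]
ee_rot: [0.0, 0.725, 0.688, 0.0]
force: [-0.1, 0.8, 0.2]
finger_gap: 0.0877
grip_force: 0.0
```

>>> servo_tool --moves '[{"x": 0, "y": 0, "z": 4, "wx": 0, "wy": 0, "wz": 0}, {"x": 0, "y": 3, "z": 8, "wx": 0, "wy": 0, "wz": 0}, {"x": 0, "y": 8, "z": 12, "wx": 0, "wy": 0, "wz": 0}, {"x": 0, "y": 13.5, "z": 15, "wx": 0, "wy": 0, "wz": 0}, {"x": 0, "y": 13.5, "z": 15, "wx": 0, "wy": 0, "wz": 0}, {"x": 0, "y": 13.5, "z": 15, "wx": 0, "wy": 0, "wz": 0}]' --fingers 0.5

```text
clock: 21.3
position: [0.5618, 0.0241, 0.2629]
ee_rot: [0.0, 0.725, 0.688, -0.0]
force: [-0.2, -0.2, -0.1]
finger_gap: 0.044
grip_force: 0.0
```

```bash
python3 look.py w9;python3 - <<'E'
from h import *
v=np.load("w9.npy"); C=wcam(v); a=cv2.imread("pics/w9.png")
for t in(150,190): print(whites(C,a,.046,1500,t))
cv2.imwrite("pics/w9c.png",cv2.resize(a[120:420,200:440],(640,800))[:600])
E
```

```text
21.3 [0.5618 0.0241 0.2629] yaw 87.02 [-0.2 -0.2 -0.1] 0.04401601567282303 0.0 [-2.e-04 -6.e-04 -1.e+00]
white 0.02 [(564.1, -90.8, 120.5, 60.5, 87.02), (468.7, 193.4, 288.9, 8.8, -1.35)]
white 0.046 [(564.4, -75.0, 110.9, 55.7, 87.02), (476.6, 186.5, 265.8, 8.1, -1.35)]
sheet 0.64 [293.4, 284.3, 67.1, 96.5] []
[(564.4, -75.0, 110.9, 55.7, 87.02), (476.6, 186.5, 265.8, 8.1, -1.35)]
[(565.0, -57.4, 54.8, 41.2, -2.92)]
```

```bash
python3 - <<'E'
from h import *
v=np.load("w9.npy"); C=wcam(v); a=cv2.imread("pics/w9.png")
for y in(-.0355,-.0385): print(y,proj(C,[[.566,y,z] for z in(0,.02,.026,.046)]).round(1).tolist())
c=int(proj(C,[[.566,-.0355,.03]])[0,0]); print(c)
for d in(-15,0,15): print([(r,*a[r,c+d].tolist()) for r in range(225,275,1)] if d==0 else a[225:275,c+d,0].tolist())
E
```

```text
-0.0355 [[325.5, 271.8], [325.8, 279.8], [325.9, 282.4], [326.3, 291.7]]
-0.0385 [[325.6, 274.6], [326.0, 282.7], [326.1, 285.4], [326.5, 294.8]]
326
[124, 130, 124, 127, 127, 127, 127, 128, 127, 124, 126, 128, 126, 147, 185, 202, 191, 150, 126, 126, 123, 126, 124, 125, 127, 129, 125, 125, 128, 124, 124, 127, 126, 127, 127, 125, 128, 128, 123, 126, 125, 126, 127, 126, 126, 126, 128, 127, 126, 132]
[(225, 126, 133, 66), (226, 127, 133, 67), (227, 127, 132, 67), (228, 126, 132, 65), (229, 127, 133, 68), (230, 126, 131, 64), (231, 125, 132, 64), (232, 126, 134, 67), (233, 124, 132, 65), (234, 127, 134, 67), (235, 124, 130, 61), (236, 125, 132, 65), (237, 138, 143, 98), (238, 178, 184, 175), (239, 202, 208, 210), (240, 196, 202, 199), (241, 169, 174, 155), (242, 128, 135, 70), (243, 127, 133, 65), (244, 126, 132, 66), (245, 124, 130, 64), (246, 127, 131, 66), (247, 125, 131, 63), (248, 126, 133, 66), (249, 126, 130, 62), (250, 123, 129, 61), (251, 127, 134, 68), (252, 126, 131, 65), (253, 128, 133, 66), (254, 128, 133, 68), (255, 124, 130, 64), (256, 127, 134, 66), (257, 125, 133, 65), (258, 124, 129, 62), (259, 128, 136, 69), (260, 127, 133, 66), (261, 126, 132, 65), (262, 125, 131, 67), (263, 127, 132, 65), (264, 126, 132, 65), (265, 127, 132, 67), (266, 128, 135, 67), (267, 123, 130, 65), (268, 129, 134, 68), (269, 125, 132, 66), (270, 126, 132, 64), (271, 125, 131, 65), (272, 127, 133, 66), (273, 126, 134, 70), (274, 137, 141, 113)]
[125, 127, 126, 125, 124, 125, 126, 126, 128, 126, 128, 127, 168, 202, 201, 178, 128, 126, 124, 125, 127, 124, 125, 127, 124, 128, 126, 127, 127, 126, 126, 126, 126, 126, 128, 126, 126, 126, 126, 126, 125, 129, 125, 127, 127, 126, 127, 128, 125, 136]
```

```bash
python3 - <<'E'
import cv2
a=cv2.imread("pics/w9.png")
for c in (308,326,345): print([(r,*a[r,c].tolist()) for r in range(270,300)] if c==326 else a[270:300,c,2].tolist())
E
```

```text
[67, 66, 64, 71, 113, 149, 153, 156, 159, 164, 178, 199, 208, 210, 210, 200, 169, 153, 154, 156, 161, 164, 174, 198, 210, 209, 209, 209, 211, 210]
[(270, 126, 132, 64), (271, 125, 131, 65), (272, 127, 133, 66), (273, 126, 134, 70), (274, 137, 141, 113), (275, 147, 150, 150), (276, 154, 157, 159), (277, 155, 159, 160), (278, 158, 160, 162), (279, 161, 163, 165), (280, 178, 180, 182), (281, 208, 206, 204), (282, 222, 215, 209), (283, 223, 216, 210), (284, 223, 216, 210), (285, 211, 205, 201), (286, 174, 172, 170), (287, 150, 153, 154), (288, 153, 157, 158), (289, 156, 158, 159), (290, 158, 162, 163), (291, 159, 161, 164), (292, 169, 171, 174), (293, 198, 198, 196), (294, 219, 215, 210), (295, 223, 215, 210), (296, 222, 216, 210), (297, 223, 215, 209), (298, 222, 215, 210), (299, 210, 206, 202)]
[64, 66, 67, 68, 113, 150, 154, 160, 163, 162, 180, 204, 210, 209, 210, 200, 170, 155, 158, 161, 159, 163, 174, 197, 210, 209, 210, 209, 210, 210]
```

The top slab's end is within about 1 mm of the lower's, and the push will even that out. Next I set the fingers about 22 mm apart and lower them behind the stack.

>>> servo_tool --moves '[{"x": 0.3, "y": 0, "z": -5, "wx": 0, "wy": 0, "wz": 0}, {"x": 0.55, "y": -1, "z": -10, "wx": 0, "wy": 0, "wz": 0}, {"x": 0.55, "y": -2, "z": -14, "wx": 0, "wy": 0, "wz": 0}, {"x": 0.55, "y": -2, "z": -17, "wx": 0, "wy": 0, "wz": 0}, {"x": 0.55, "y": -2, "z": -17.5, "wx": 0, "wy": 0, "wz": 0}, {"x": 0.55, "y": -2, "z": -17.5, "wx": 0, "wy": 0, "wz": 0}, {"x": 0.55, "y": -2, "z": -17.5, "wx": 0, "wy": 0, "wz": 0}]' --fingers 0.75

```text
clock: 22.28
position: [0.5683, 0.0043, 0.0894]
ee_rot: [0.001, 0.726, 0.688, 0.001]
force: [0.6, -0.7, -0.2]
finger_gap: 0.0226
grip_force: 0.0
```

>>> servo_tool --moves '[{"x": -0.04, "y": -1, "z": 0, "wx": 0, "wy": 0, "wz": 0}, {"x": -0.08, "y": -1.6, "z": 0, "wx": 0, "wy": 0, "wz": 0}, {"x": -0.1, "y": -2, "z": 0, "wx": 0, "wy": 0, "wz": 0}, {"x": -0.12, "y": -2.3, "z": 0, "wx": 0, "wy": 0, "wz": 0}, {"x": -0.13, "y": -2.5, "z": 0, "wx": 0, "wy": 0, "wz": 0}, {"x": -0.14, "y": -2.7, "z": 0, "wx": 0, "wy": 0, "wz": 0}]'

```text
clock: 23.02
position: [0.5661, -0.0225, 0.0881]
ee_rot: [-0.0, 0.725, 0.688, 0.0]
force: [0.3, 0.3, 0.4]
finger_gap: 0.0216
grip_force: 0.0
```

```bash
python3 look.py w10 | head -1
```

```text
23.02 [ 0.5661 -0.0225  0.0881] yaw 87.0 [0.3 0.3 0.4] 0.021629251190131992 0.0 [-0.e+00  1.e-04 -1.e+00]
```

>>> servo_tool --moves '[{"x": 0, "y": -0.2, "z": 0, "wx": 0, "wy": 0, "wz": 0}, {"x": -0.02, "y": -0.4, "z": 0, "wx": 0, "wy": 0, "wz": 0}, {"x": -0.03, "y": -0.6, "z": 0, "wx": 0, "wy": 0, "wz": 0}, {"x": -0.04, "y": -0.8, "z": 0, "wx": 0, "wy": 0, "wz": 0}, {"x": -0.06, "y": -1.1, "z": 0, "wx": 0, "wy": 0, "wz": 0}, {"x": -0.07, "y": -1.4, "z": 0, "wx": 0, "wy": 0, "wz": 0}]'

```text
clock: 23.88
position: [0.5654, -0.0368, 0.0881]
ee_rot: [0.0, 0.725, 0.688, -0.0]
force: [-0.2, 3.2, -0.9]
finger_gap: 0.0217
grip_force: 1.5
```

>>> servo_tool --moves '[{"x": -0.02, "y": -0.4, "z": 0, "wx": 0, "wy": 0, "wz": 0}, {"x": -0.04, "y": -0.8, "z": 0, "wx": 0, "wy": 0, "wz": 0}, {"x": -0.06, "y": -1.2, "z": 0, "wx": 0, "wy": 0, "wz": 0}, {"x": -0.08, "y": -1.6, "z": 0, "wx": 0, "wy": 0, "wz": 0}, {"x": -0.1, "y": -2, "z": 0, "wx": 0, "wy": 0, "wz": 0}, {"x": -0.13, "y": -2.4, "z": 0, "wx": 0, "wy": 0, "wz": 0}, {"x": -0.15, "y": -2.8, "z": 0, "wx": 0, "wy": 0, "wz": 0}, {"x": -0.17, "y": -3.2, "z": 0, "wx": 0, "wy": 0, "wz": 0}, {"x": -0.19, "y": -3.6, "z": 0, "wx": 0, "wy": 0, "wz": 0}, {"x": -0.21, "y": -4, "z": 0, "wx": 0, "wy": 0, "wz": 0}]'

```text
clock: 25.12
position: [0.5633, -0.0768, 0.0881]
ee_rot: [-0.0, 0.725, 0.688, -0.0]
force: [-0.3, 2.7, -1.8]
finger_gap: 0.0219
grip_force: 1.3
```

```bash
python3 look.py w11
```

```text
25.12 [ 0.5633 -0.0768  0.0881] yaw 86.99 [-0.3  2.7 -1.8] 0.021948929159523088 1.2892202474176884 [-0. -0. -1.]
white 0.02 [(560.3, -152.2, 44.2, 30.0, -2.91), (459.0, -89.4, 62.0, 3.3, 0.02), (563.8, -87.2, 22.4, 14.2, -4.1), (690.1, -70.1, 94.1, 53.3, 65.39), (565.1, -9.1, 190.0, 164.5, 37.05)]
white 0.046 [(561.7, -125.0, 36.6, 24.9, -2.91), (477.9, -73.0, 51.3, 2.8, 0.02), (564.7, -71.2, 18.6, 11.7, -4.09), (669.2, -57.0, 77.9, 44.1, 65.39), (565.7, -6.5, 157.2, 136.1, 37.05)]
sheet 0.65 [294.9, 347.4, 45.3, 4.4] []
```

View pics/w11.png

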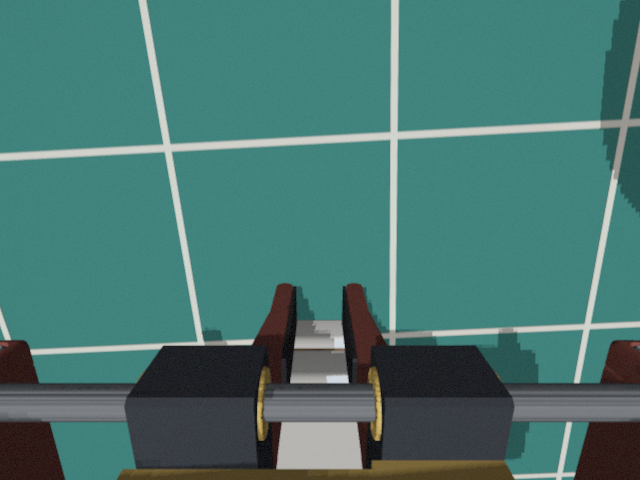

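The two fingers press evenly on both slabs' ends, at (275–375, 290–370), with a push of about 3 N. The fast part continues, then a slow approach from about 15 mm before the expected stop.

>>> servo_tool --moves '[{"x": -0.03, "y": -0.5, "z": 0, "wx": 0, "wy": 0, "wz": 0}, {"x": -0.05, "y": -1, "z": 0, "wx": 0, "wy": 0, "wz": 0}, {"x": -0.08, "y": -1.5, "z": 0, "wx": 0, "wy": 0, "wz": 0}, {"x": -0.1, "y": -2, "z": 0, "wx": 0, "wy": 0, "wz": 0}, {"x": -0.13, "y": -2.5, "z": 0, "wx": 0, "wy": 0, "wz": 0}, {"x": -0.16, "y": -3, "z": 0, "wx": 0, "wy": 0, "wz": 0}, {"x": -0.18, "y": -3.5, "z": 0, "wx": 0, "wy": 0, "wz": 0}, {"x": -0.21, "y": -4, "z": 0, "wx": 0, "wy": 0, "wz": 0}, {"x": -0.24, "y": -4.5, "z": 0, "wx": 0, "wy": 0, "wz": 0}, {"x": -0.26, "y": -5, "z": 0, "wx": 0, "wy": 0, "wz": 0}, {"x": -0.29, "y": -5.5, "z": 0, "wx": 0, "wy": 0, "wz": 0}, {"x": -0.31, "y": -5.9, "z": 0, "wx": 0, "wy": 0, "wz": 0}]'

```text
clock: 26.72
position: [0.5602, -0.1358, 0.0882]
ee_rot: [0.0, 0.725, 0.688, 0.0]
force: [-0.4, 4.3, 2.0]
finger_gap: 0.0218
grip_force: 2.4
```

>>> servo_tool --moves '[{"x": -0.01, "y": -0.2, "z": 0, "wx": 0, "wy": 0, "wz": 0}, {"x": -0.02, "y": -0.4, "z": 0, "wx": 0, "wy": 0, "wz": 0}, {"x": -0.03, "y": -0.6, "z": 0, "wx": 0, "wy": 0, "wz": 0}]'

```text
clock: 27.1
position: [0.56, -0.1413, 0.0882]
ee_rot: [-0.0, 0.725, 0.688, 0.0]
force: [0.8, 5.2, 3.0]
finger_gap: 0.0221
grip_force: 2.5
```

>>> servo_tool --moves '[{"x": -0.01, "y": -0.15, "z": 0, "wx": 0, "wy": 0, "wz": 0}, {"x": -0.02, "y": -0.3, "z": 0, "wx": 0, "wy": 0, "wz": 0}]'

```text
clock: 27.35
position: [0.5598, -0.1444, 0.0882]
ee_rot: [0.0, 0.725, 0.688, 0.0]
force: [0.1, 4.8, 3.0]
finger_gap: 0.0219
grip_force: 2.5
```

>>> servo_tool --moves '[{"x": -0.01, "y": -0.1, "z": 0, "wx": 0, "wy": 0, "wz": 0}, {"x": -0.01, "y": -0.2, "z": 0, "wx": 0, "wy": 0, "wz": 0}]'

```text
clock: 27.6
position: [0.5597, -0.1464, 0.0882]
ee_rot: [-0.0, 0.725, 0.688, 0.0]
force: [0.1, 5.5, 3.6]
finger_gap: 0.022
grip_force: 2.6
```

>>> servo_tool --moves '[{"x": -0.01, "y": -0.1, "z": 0, "wx": 0, "wy": 0, "wz": 0}, {"x": -0.01, "y": -0.2, "z": 0, "wx": 0, "wy": 0, "wz": 0}, {"x": -0.01, "y": -0.2, "z": 0, "wx": 0, "wy": 0, "wz": 0}]'

```text
clock: 27.98
position: [0.5595, -0.1486, 0.0882]
ee_rot: [0.0, 0.725, 0.688, 0.0]
force: [0.6, 5.0, 3.5]
finger_gap: 0.0221
grip_force: 2.3
```

```bash
python3 - <<'E'
from h import *
s=readout.observe(); print(s["force"],s["moment"],s["clock"])
a=optics.grab_frame("side"); cv2.imwrite("pics/side2.png",a)
b=optics.grab_frame("scene"); cv2.imwrite("pics/scene2.png",b)
A=cv2.resize(a[230:370,250:440],(400,295)); B=cv2.resize(b[190:310,170:350],(400,267)); A=cv2.resize(a[240:360,270:430],(800,600))
o=np.zeros((600,800,3),np.uint8); o[:300,:400]=cv2.resize(a[240:360,270:430],(400,300)); o[300:,:400]=cv2.resize(b[190:310,180:340],(400,300)); o[:,400:]=cv2.resize(b[190:310,230:310],(400,600)); cv2.imwrite("pics/fin.png",o)
E
```

```text
[0.59886146 5.04443226 3.51190186] [ 1.00078774 -0.04080862  0.03211613] 27.975
```

>>> servo_tool --moves '[{"x": -0.01, "y": -0.1, "z": 0.01, "wx": 0, "wy": 0, "wz": 0}, {"x": -0.01, "y": -0.2, "z": 0.02, "wx": 0, "wy": 0, "wz": 0}, {"x": -0.02, "y": -0.3, "z": 0.02, "wx": 0, "wy": 0, "wz": 0}]'

```text
clock: 28.45
position: [0.5593, -0.1511, 0.0882]
ee_rot: [-0.0, 0.725, 0.688, 0.0]
force: [0.8, 6.5, 2.5]
finger_gap: 0.0221
grip_force: 3.8
```

>>> servo_tool --moves '[{"x": -0.01, "y": -0.1, "z": 0, "wx": 0, "wy": 0, "wz": 0}, {"x": -0.01, "y": -0.2, "z": 0, "wx": 0, "wy": 0, "wz": 0}]'

```text
clock: 28.7
position: [0.5593, -0.1513, 0.0882]
ee_rot: [-0.001, 0.725, 0.689, 0.001]
force: [0.9, 12.7, 4.7]
finger_gap: 0.0219
grip_force: 6.2
```

>>> servo_tool --moves '[{"x": 0, "y": -0.1, "z": 0, "wx": 0, "wy": 0, "wz": 0}, {"x": -0.01, "y": -0.2, "z": 0, "wx": 0, "wy": 0, "wz": 0}]'

```text
clock: 28.95
position: [0.5594, -0.1514, 0.0882]
ee_rot: [-0.002, 0.724, 0.689, 0.001]
force: [0.0, 16.7, 4.7]
finger_gap: 0.022
grip_force: 8.7
```

Hard stop: the position holds at y = -0.1514 while the force rises from 5 to 16.7 N. I'll back off now.

>>> servo_tool --moves '[{"x": 0, "y": 0.3, "z": 0, "wx": 0, "wy": 0, "wz": 0}, {"x": 0.02, "y": 0.8, "z": 0, "wx": 0, "wy": 0, "wz": 0}, {"x": 0.1, "y": 2, "z": 0, "wx": 0, "wy": 0, "wz": 0}, {"x": 0.25, "y": 5, "z": 0, "wx": 0, "wy": 0, "wz": 0}, {"x": 0.4, "y": 8, "z": 4, "wx": 0, "wy": 0, "wz": 0}, {"x": 0.6, "y": 12, "z": 9, "wx": 0, "wy": 0, "wz": 0}, {"x": 0.6, "y": 12, "z": 14, "wx": 0, "wy": 0, "wz": 0}, {"x": 0.6, "y": 12, "z": 17, "wx": 0, "wy": 0, "wz": 0}, {"x": 0.6, "y": 12, "z": 17, "wx": 0, "wy": 0, "wz": 0}]' --fingers 0

```text
clock: 30.08
position: [0.5661, -0.0355, 0.2608]
ee_rot: [0.002, 0.725, 0.688, 0.002]
force: [0.3, -0.3, -1.2]
finger_gap: 0.088
grip_force: 0.0
```

```bash
python3 look.py w12; python3 - <<'E'
from h import *
v=np.load("w12.npy"); C=wcam(v); a=cv2.imread("pics/w12.png")
for y in(-.161,-.165): print(y,proj(C,[[.56,y,z] for z in(0,.02,.026,.046)]).round(1).tolist())
p=proj(C,[[.56,-.163,.03]])[0]; c=int(p[0]); r=int(p[1])
for d in(-16,0,16): print(r-20,a[r-20:r+25,c+d,2].tolist())
b=optics.grab_frame("side"); cv2.imwrite("pics/side3.png",b)
o=np.zeros((600,800,3),np.uint8); o[:,:400]=cv2.resize(a[max(r-80,0):r+100,c-60:c+60],(400,600)); o[:300,400:]=cv2.resize(b[250:370,290:450],(400,300))
e=optics.grab_frame("scene"); o[300:,400:]=cv2.resize(e[190:310,180:340],(400,300)); cv2.imwrite("pics/fin.png",o)
E
```

```text
30.07 [ 0.5661 -0.0355  0.2608] yaw 86.98 [ 0.3 -0.3 -1.2] 0.08799930976922138 0.0 [ 4.8e-03 -3.0e-04 -1.0e+00]
white 0.02 [(553.4, -291.7, 64.4, 60.8, 86.8), (558.2, -195.6, 58.9, 25.4, -3.15)]
white 0.046 [(554.8, -264.5, 59.2, 55.9, 86.8), (559.2, -176.1, 54.2, 23.4, -3.15)]
sheet 0.56 [284.0, 348.6, 68.8, 114.6] []
-0.161 [[317.5, 331.5], [317.5, 342.2], [317.5, 345.6], [317.5, 357.8]]
-0.165 [[317.7, 334.8], [317.7, 345.6], [317.7, 349.1], [317.7, 361.5]]
329 [45, 44, 45, 40, 44, 49, 68, 97, 94, 98, 98, 103, 102, 102, 114, 139, 158, 168, 177, 171, 136, 90, 95, 94, 96, 97, 102, 104, 104, 106, 119, 145, 158, 168, 178, 178, 179, 180, 181, 180, 179, 179, 180, 178, 179]
329 [43, 40, 41, 41, 47, 44, 76, 98, 95, 99, 102, 101, 102, 103, 116, 143, 160, 170, 177, 165, 119, 95, 97, 102, 100, 101, 99, 102, 103, 104, 121, 148, 161, 169, 175, 179, 181, 179, 178, 180, 177, 179, 179, 178, 179]
329 [39, 36, 37, 38, 38, 47, 77, 96, 99, 100, 102, 99, 103, 102, 113, 139, 160, 170, 178, 164, 117, 95, 101, 99, 100, 101, 100, 100, 102, 106, 123, 147, 162, 170, 178, 178, 180, 179, 179, 180, 179, 178, 179, 179, 179]
```

View pics/fin.png

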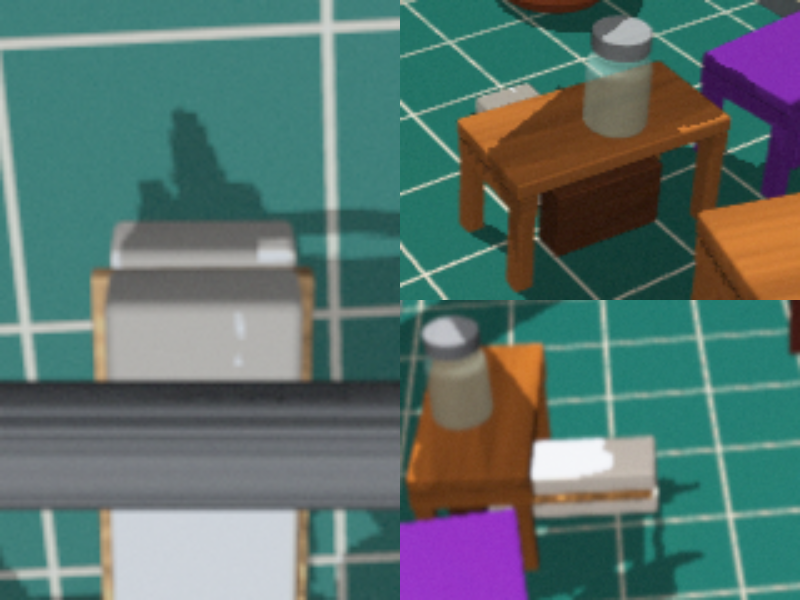

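The final picture shows the stack entering the shelf square. The two ends are flush to about 0.3 mm by their edge rows, the cork is centred, and the jar, shelf and tagine are undisturbed.

```bash
python3 -c "
from plant import job; print(job.job_done())"
```

```text
the job is handed in; nothing more can be done
None
```

Job handed in after about 30 s: the trivet–cork–trivet stack is square under the shelf against the backstop, pressed to about 17 N, with ends flush to about 0.3 mm and the jar, tagine base and spoon left alone.

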